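# Set the slicer's thickness plate to its tag from the thick side

## Task

Set the vegetable slicer's thickness plate to the sliding tag on its left rail, working only with the thickness knob. The worn drive has play and slicing pushes the plate downhill, so first run the plate down the slope well past the tag (half a centimetre or so), then bring it back up until its pointer stands on the tag's line, ending on an uphill move so that the stud is left bearing on the uphill end of its slot. Then let go of the knob; do not touch the plate or the blade, do not shift the tag, and leave the things round the slicer as they stand.

Things in the scene. Friction and masses are not known exactly. Their poses are not given: they have to be found in the camera images.
- slicer: Steel kitchen slicer (mandoline), 350 x 160 mm, on rubber feet; it cannot shift. Its bed rises at 30 degrees away from the robot, to a carrying loop 215 mm high. Origin: on the worktop under the bed's middle (115 mm below it); x level toward the high end, y left, z up. Lower half: fixed ribbed plate; upper half: movable thickness plate; blade between. Knob beside the right rail.
- knob_grip (a point): Middle of the black thickness knob's grip bar (42 long, 13 thick), on the knob's axis, which is square to the bed: 30 degrees from vertical, leaning to the robot. Bar top 7 mm above this point, the 48 mm round skirt's top 17 mm below, bed and rails 32 mm below. Frame turns with the knob: z out along the axis, x along the bar. Turning takes 0.1 to 0.25 N m; it stays where left.
- thickness_knob (a joint): Angle of the knob, rad, -2.6 to 1.5, growing clockwise seen from above it; clockwise drives the plate uphill, anticlockwise downhill, starting near 0. At 0 the bar lies along the slope. 1 rad moves the drive stud 12 mm, so setting takes several grasps of up to about 1.5 rad.
- plate_pointer (a point): Tip of the pointed ear on the plate's left side, which runs along the scale on the left rail. Frame: x uphill along the bed, y left, z out of the bed. It starts 8 to 20 mm uphill of the tag's line.
- tag_line (a point): Inner end of the raised white line across the black sliding tag (18 x 20 mm) clipped on the left rail: the setting wanted. Frame: x uphill along the bed, y left, z out of the bed. The plate is set when pointer and line have the same place along this x. The tag is held by friction only; leave it.
- drive_stud (a point): Middle of the 6 mm steel stud that stands up from the rack at the right rail, in the slot of the plate's right ear, about 90 mm uphill of the knob. The knob moves it directly.
- ear_slot (a point): Middle of the 11 mm slot in the plate's right ear. Frame: x uphill along the bed, y left, z out of the bed. The stud has 5 mm of play in it: 2.5 mm uphill of this point it bears on the uphill end and drives the plate up; 2.5 mm downhill it drives the plate down; in between (0.4 rad of the knob) the plate stands still.
- blade: Steel blade strip 134 mm long, 20 mm wide, across the bed just below the plate; not to be touched.
- spice_jar: Bystander: glass spice jar, 46 mm across, 106 mm tall, standing right of the slicer. Origin: centre of its underside.
- cup: Bystander: white melamine cup, 74 mm across, 64 mm tall, left of the slicer. Origin: centre of its underside.
- timer: Bystander: wind-up timer, 62 mm across, 44 mm tall, left of the slicer's upper half. Origin: centre of its underside.
- thick_plate: Movable thickness plate in the upper half of the bed: ribbed aluminium, 130 x 122 x 3 mm, with a pointed ear left and a slotted ear right. Origin in the bed's middle when the knob is at 0, 77 mm below the plate's centre; x uphill, y left, z out of the bed. It slides along the bed, held by about 3 N of friction, moved only by the stud. Not to be touched.

How it is judged:
On the way:
1. the plate is run down the slope past the tag: its pointer at least 3 mm downhill of the tag's line (x of plate_pointer in the frame of tag_line below -0.003 m), for 0.1 s.
At the end, for the whole second after the job is handed in: The plate's pointer stands within 2.5 mm of the tag's line along the bed, the drive stud is within 1.5 mm of bearing on the uphill end of its slot (1 mm or more uphill of the slot's middle), and the knob is released and at rest (x of plate_pointer in the frame of tag_line between -0.0025 and 0.0025 m and x of drive_stud in the frame of ear_slot above 0.001 m and velocity of joint thickness_knob between -0.05 and 0.05 rad/s); the robot touches nothing.
It fails at once if the robot touches the thickness plate or the blade (over 1 N) (contact force between any of the fingers, the arm and thick_plate above 1 N or contact force between any of the fingers, the arm and blade above 1 N).
It fails at once if the tag is shifted by more than 3 mm (distance of tag_line from where it was at the start of the episode above 0.003 m).
It fails at once if a thing standing by is moved more than 15 mm (distance of any of spice_jar, cup, timer from where it was at the start of the episode above 0.015 m).
It also fails if it takes over 64 s, if anything falls off the work surface, if the arm or the gripper's body presses on something with over 40 N, if the wrist force passes 120 N, or if a joint passes its speed limit or range.

## Robot

A 6-joint arm with a two-finger parallel gripper is mounted at the origin on a cart in front of the work surface, level with it; the furniture and walls round the work are solid. World frame = base frame: x ahead of the robot, y to its left, z up, the work surface at z = 0. Lengths are in m, angles in rad, forces in N, time in s.
With the tool pointing down it reaches from about 0.4 to 0.925 m from the base axis. Payload 3.4 kg.
Tool frame: the origin (TCP) lies midway between the tips of the shut fingers; the grasp point (between the pads) lies 19 mm behind it; z points along the fingers, y is the line along which they close (so a half turn about z gives the same grasp; the last joint's range is limited). The gripper opens to 85 mm and grips with 20 to 120 N. Pads are 22 mm wide; open, the fingers measure 114 mm over their backs; the gripper's body (76 mm by 85 mm) begins 54 mm behind the grasp point. The pads swing forward as they close: fully open they stand 13 mm farther back than shut.
Start: joints at [-1.208, 0.307, 1.506, -0, 1.328, -0.073], TCP at [0.243, -0.521, 0.211] pointing down, gripper open.
Joint ranges: [-3.12, 3.12], [-1.05, 2.28], [0.14, 2.33], [-1.42, 4.57], [0.1, 2.73], [-2.68, 2.68]. Speed limits (rad/s): [2.57, 2.57, 3.14, 3.14, 3.14, 3.14].

## Interface

Orientations are given as a 3x3 rotation matrix whose columns are the frame's x, y, z axes.
In Python, from plant import env, eyes gives the robot as it stands. The module is installed in compiled form; this text tells all that it offers.
- The arm moves only by the shell command python3 -m pendant 'ROWS' [OPENING]. ROWS is JSON, a list of rows, each a list of 6 numbers: the shift along the tool's x, y, z scaled (see below), then the turn, a rotation vector about the tool's x, y, z scaled (see below). A call has 1 to 20 rows; each row shifts and turns the commanded pose from where the row before left it, along the tool's axes as they then stand; what a row does not reach is not made up. The controller multiplies each number of a shift by 0.25 m and each number of a turn by 360 degrees. A row lasts 1/10 s, in which the tool goes at most 50 mm and 8.59 degrees, less where a joint would pass 70% of its speed; a pose out of reach is approached as far as the arm can. A call with a number of a shift or a turn outside -1 to 1 is refused whole. A call with a gripper value outside its range is refused whole. OPENING is the finger opening in mm, from 0 to 85.4, set as the call begins (- or left out, the last holds). The fingers move at their own pace and stop on an object; the grip force is fixed at half the most. Time passes only in rows, so rows that do not move let the fingers close. It gives the time, the measured TCP pose, the force, the opening and the grip force at its end, in the units of the state.
- env.read_state(): the state, without advancing time (a new reading comes with each control period).
- eyes.get_image(name): name is "scene" or "top" or "wrist"; returns the picture (420x560x3 uint8, red, green, blue); there is no depth.
- eyes.camera_params(name): a dict with "fx", "fy", "cx", "cy" (pixels), "dist" ([k1, k2, p1, p2, k3] as OpenCV has them; the pictures are not rectified), "R" (3x3) and "t" (3): a world point X has camera coordinates R X + t; the wrist camera has in their place "mount" (4x4, takes a point from camera to tool coordinates, whose origin is the TCP and whose axes are the flange's). Camera axes: x right, y down, z forward; pixel columns grow to the right and rows downward; lengths in m; the calibration is good to about 2 mm. A picture is of the moment at which its call begins: read the wrist's pose just before it. camera_params takes no time and is no camera call.
- env.job_done(): hands the job in; it is judged then, once.
The state is a dict: "t": time; "joints": joint angles; "joint_vel": joint speeds; "joint_torque": joint torques, N m; "tool_pos": TCP position; "ee_rot": TCP orientation; "ft_force": force on the tool from outside, world axes, zero at the start; "ft_torque": the same for the moment, N m; "grip_width": finger opening in m; "finger_force": force on a finger pad.
Only numpy, scipy, OpenCV 4.12 (cv2) and the standard library are available. Lean on these libraries where they do the work, as an engineer would, in place of code of your own. Each camera call takes 0.05 s, during which the arm holds its last target. There are 200 camera calls.

## Working session

There is one attempt and no reset: what is moved stays moved. The work goes in short steps, Python scripts to look and compute and a shell command to move; the robot and the scene stay as the last step left them, time stands still between calls to the robot, and variables do not carry over. Pictures are saved under pics/ and viewed, at most 10 in all, crops included, and the job is handed in when it is done.

```bash
mkdir -p pics
python3 - <<'E'
from plant import env, eyes
import cv2,numpy as np
for n in ["scene","top"]:
    im=eyes.get_image(n); cv2.imwrite(f"pics/{n}0.png",im[:,:,::-1])
for n in ["scene","top","wrist"]:
    p=eyes.camera_params(n); print(n,{k:np.round(v,4).tolist() for k,v in p.items()})
s=env.read_state(); print(s)
E
```

```text
scene {'fx': 531.2816, 'fy': 531.2816, 'cx': 283.3823, 'cy': 212.7387, 'dist': [-0.1107, 0.0, 0.0, 0.0, 0.0], 'R': [[-0.858, -0.5133, 0.0185], [-0.2569, 0.3976, -0.8809], [0.4448, -0.7605, -0.473]], 't': [0.5093, 0.211, 0.9803]}
top {'fx': 495.5542, 'fy': 495.5542, 'cx': 283.5747, 'cy': 210.1957, 'dist': [-0.0214, 0.0, 0.0, 0.0, 0.0], 'R': [[0.0182, -0.9998, 0.0008], [-0.9903, -0.0181, -0.1378], [0.1378, 0.0017, -0.9905]], 't': [0.0522, 0.5678, 1.0999]}
wrist {'fx': 371.1565, 'fy': 371.1565, 'cx': 277.2821, 'cy': 212.2479, 'dist': [-0.0374, 0.0, 0.0, 0.0, 0.0], 'mount': [[0.0006, -0.9484, -0.3171, 0.082], [1.0, 0.0005, 0.0003, 0.0008], [-0.0001, -0.3171, 0.9484, -0.1636], [0.0, 0.0, 0.0, 1.0]]}
{'t': 0.1, 'joints': array([-1.20753291e+00,  3.07514807e-01,  1.50754230e+00, -3.71828064e-06,
        1.32837553e+00, -7.34949778e-02]), 'joint_vel': array([ 9.98620067e-04, -2.22607058e-03, -3.46134172e-03,  2.13306272e-04,
        4.49079515e-05, -9.88394072e-04]), 'joint_torque': array([ 9.88313259e-04, -4.58528244e+01, -2.52608800e+01, -1.32787914e-04,
        5.57021340e-03,  8.78078538e-06]), 'tool_pos': array([ 0.24297364, -0.52042024,  0.20986382]), 'ee_rot': array([[ 9.06127301e-01,  4.23004590e-01, -6.57171244e-04],
       [ 4.23005080e-01, -9.06125681e-01,  1.71863352e-03],
       [ 1.31510127e-04, -1.83528753e-03, -9.99998307e-01]]), 'ft_force': array([-0.61044044, -0.78374373,  0.61339582]), 'ft_torque': array([-0.02921262, -0.06883397, -0.019937  ]), 'finger_force': 0.0, 'grip_width': 0.08541015460712097}
```

View pics/scene0.png

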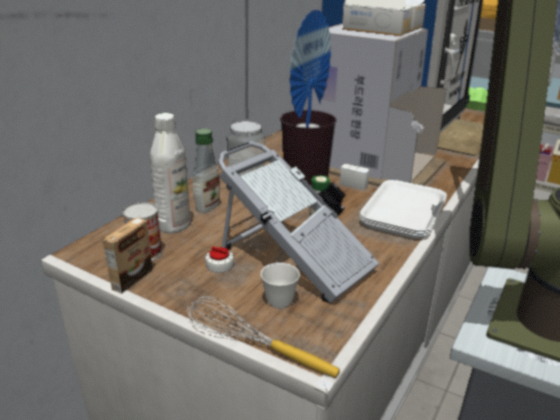

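View pics/top0.png

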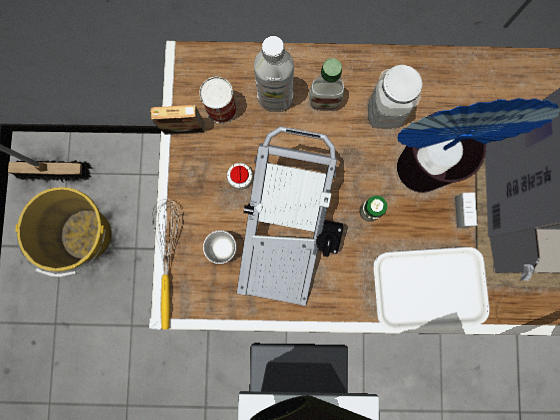

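Top view: the slicer spans about (240–340, 130–305), the knob is at about (330,237), the tag at about (249,209), the jar lid at (375,207) and the cup at (219,246). I'll enlarge it.

Run:
```python
import cv2
im=cv2.imread("pics/top0.png")
cv2.imwrite("pics/topc.png",cv2.resize(im[160:310,205:400],None,fx=4,fy=4,interpolation=cv2.INTER_CUBIC))
```

```text
(no output)
```

View pics/topc.png

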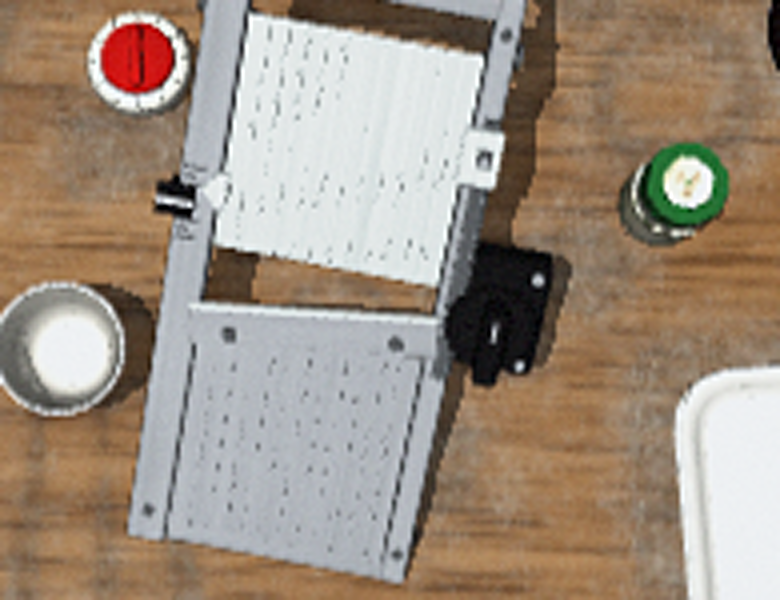

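```bash
cat > h.py <<'E'
import numpy as np, cv2
from plant import env, eyes
def cam(n, s=None):
    p=eyes.camera_params(n); K=np.array([[p['fx'],0,p['cx']],[0,p['fy'],p['cy']],[0,0,1]]); d=np.array(p['dist'])
    if n=='wrist':
        M=np.array(p['mount']); R0=np.array(s['ee_rot']); Rwc=R0@M[:3,:3]; C=R0@M[:3,3]+np.array(s['tool_pos'])
        return K,d,Rwc.T,-Rwc.T@C
    return K,d,np.array(p['R']),np.array(p['t'])
def ray(c,uv):
    K,d,R,t=c; x=cv2.undistortPoints(np.array([[uv]],float),K,d)[0,0]
    v=R.T@np.array([x[0],x[1],1]); return -R.T@t, v/np.linalg.norm(v)
def hit(c,uv,p0,n):
    o,v=ray(c,uv); return o+v*(np.dot(n,np.array(p0)-o)/np.dot(n,v))
def proj(c,X):
    K,d,R,t=c; return cv2.projectPoints(np.array(X,float).reshape(-1,1,3),cv2.Rodrigues(R)[0],t,K,d)[0].reshape(-1,2)
def frame(yaw):   # bed axes in world: x uphill, y left, z out
    c,s=np.cos(yaw),np.sin(yaw); h=np.radians(30)
    x=np.array([c*np.cos(h),s*np.cos(h),np.sin(h)]); y=np.array([-s,c,0]); return x,y,np.cross(x,y)
E
python3 - <<'E'
from h import *
c=cam('top')
f=lambda u,v:(u/4+205,v/4+160)
Z=[0,0,1]
a=hit(c,f(130,533),[0,0,.0275],Z); b=hit(c,f(405,582),[0,0,.0275],Z)
print(a,b,np.linalg.norm(a-b)); d=a-b; yaw=np.arctan2(-d[0],d[1]); print(np.degrees(yaw))
x,y,n=frame(yaw); p=(a+b)/2; 
O=p+.175*x; print('bed mid',O)
B=lambda X:np.round(np.array([x,y,n])@(X-O)*1000,1)
for nm,uv,h in [('knobmark',(493,335),.039),('bar end lo',(485,380),.039),('plate corner',(485,50),0),('platelowL',(213,245),0),('platelowR',(440,285),0),('tip',(206,190),.003),('tag r',(195,203),.003),('stud',(486,160),.003),('rail top pt',(205,0),0),('base plate',(558,255),0),('baselo',(530,375),0)]:
    X=hit(c,f(*uv),O+h*n,n); print(nm,X.round(4),B(X))
for nm,uv,h in [('jar',(688,185),.106),('cup',(62,348),.064),('timer',(138,58),.044)]:
    print(nm,hit(c,f(*uv),[0,0,h],Z).round(3))
E
```

```text
[0.37600543 0.16370944 0.0275    ] [0.35147213 0.00724178 0.0275    ] 0.15837933394520726
-8.91112410388447
bed mid [0.51346394 0.06199949 0.115     ]
knobmark [ 0.4833 -0.0306  0.1511] [  4.7 -96.2  39. ]
bar end lo [ 0.4609 -0.0278  0.1381] [-21.4 -96.8  39. ]
plate corner [ 0.6248 -0.0226  0.1861] [142.2 -66.3  -0. ]
platelowL [0.5308 0.1158 0.12  ] [10.1 55.9 -0. ]
platelowR [ 0.5116 -0.0051  0.1199] [  9.9 -66.6  -0. ]
tip [0.5576 0.1193 0.1385] [41.8 63.4  3. ]
tag r [0.5512 0.1251 0.1343] [33.5 68.2  3. ]
stud [ 0.5727 -0.0257  0.1601] [ 85.  -77.4   3. ]
rail top pt [0.648  0.1195 0.1866] [143.1  77.7  -0. ]
base plate [ 0.5271 -0.066   0.1342] [  38.5 -124.3   -0. ]
baselo [ 0.466  -0.0554  0.0984] [ -33.2 -123.3   -0. ]
jar [ 0.57  -0.14   0.106]
cup [0.478 0.201 0.064]
timer [0.648 0.166 0.044]
```

The measurements agree: width is 158 mm against 160, and the plate edge and knob sit where they should. Next I'll work out the hover move.

```bash
cat >> h.py <<'E'
from scipy.spatial.transform import Rotation as Ro
YAW=np.radians(-8.91); X,Y,N=frame(YAW); O=np.array([.51346,.0620,.115])
bed=lambda P:np.array([X,Y,N])@(np.array(P)-O)
def Rt(th): # tool z=-N, x uphill at knob angle th (clockwise positive from above)
    x=X*np.cos(th)-Y*np.sin(th); return np.array([x,np.cross(-N,x),-N]).T
def go(P,th=None,R=None):
    s=env.read_state(); R0=np.array(s['ee_rot']); p=np.array(s['tool_pos'])
    R1=R if R is not None else Rt(th)
    print('shift in tool now /.25',(R0.T@(P-p)/.25).round(4),' in new axes',(R1.T@(P-p)/.25).round(4))
    print('turn /360',(Ro.from_matrix(R0.T@R1).as_rotvec()/(2*np.pi)).round(4))
E
python3 - <<'E'
from h import *
G=O-.096*Y+.032*N; print('grip',G)
P=G+.09*N; print('hover TCP',P); go(P,0)
E
```

```text
grip [ 0.48278432 -0.03036343  0.14271281]
hover TCP [ 0.43832735 -0.0233937   0.2206551 ]
shift in tool now /.25 [ 1.549  -1.471  -0.0403]  in new axes [ 0.4235 -2.0851  0.1946]
turn /360 [-0.025   0.0809  0.092 ]
```

```bash
python3 -m pendant '[[0.1,-0.1,-0.03,0,0,0],[0.1,-0.1,-0.03,0,0,0],[0.1,-0.1,-0.03,0,0,0],[0.1,-0.1,-0.03,0,0,0],[0.1,-0.1,0,0,0,0],[0.1,-0.1,0,0,0,0],[0.1,-0.1,0,0,0,0],[0.1,-0.1,0,0,0,0],[0.1,-0.1,0,0,0,0],[0.1,-0.1,0,0,0,0],[0.1,-0.1,0,0,0,0],[0.1,-0.1,0,0,0,0],[0.1,-0.1,0,0,0,0],[0.1,-0.1,0,0,0,0],[0.1,-0.07,0,0,0,0]]' && python3 -m pendant '[[0,0,0,-0.0042,0.0135,0.0153],[0,0,0,-0.0042,0.0135,0.0153],[0,0,0,-0.0042,0.0135,0.0153],[0,0,0,-0.0042,0.0135,0.0153],[0,0,0,-0.0042,0.0135,0.0153],[0,0,0,-0.0042,0.0135,0.0153],[0,0,0,0,0,0]]' && python3 -c "
from h import *
go(O-.096*Y+.122*N,0); print(env.read_state()['joints'].round(2))"
```

```text
t: 1.6
tool_pos: [0.427, -0.0274, 0.2404]
ee_rot: [[0.906, 0.424, -0.001], [0.424, -0.906, 0.0], [-0.001, -0.001, -1.0]]
ft_force: [0.6, -1.2, 0.3]
grip_width: 0.085
finger_force: 0.0
t: 2.3
tool_pos: [0.4226, -0.0281, 0.2376]
ee_rot: [[0.858, -0.153, 0.491], [-0.131, -0.988, -0.079], [0.497, 0.003, -0.868]]
ft_force: [-1.1, 0.6, 0.1]
grip_width: 0.0855
finger_force: 0.0
shift in tool now /.25 [ 0.0179 -0.0285  0.0882]  in new axes [ 0.0175 -0.0284  0.0883]
turn /360 [0.0003 0.0006 0.0005]
[-0.17 -0.19  2.13  0.01  0.69  1.55]
```

Run:
```python
from h import *
s=env.read_state(); im=eyes.get_image('wrist'); cv2.imwrite('pics/w1.png',im[:,:,::-1]); np.save('w1.npy',np.hstack([s['ee_rot'],np.array(s['tool_pos'])[:,None]]))
```

```text
(no output)
```

View pics/w1.png

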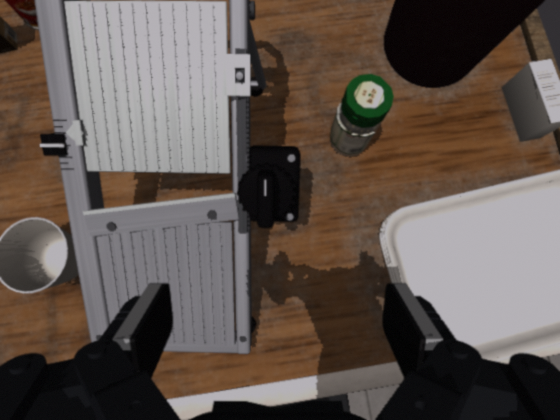

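Wrist view: the pointer tip is near (68,132), the tag line near (55,145), the knob bar near (265,172–225) and the stud near (240,75). I'll enlarge the parts that matter.

Run:
```python
import cv2,numpy as np
im=cv2.imread('pics/w1.png')
g=lambda x,y,w,h,f:cv2.resize(im[y:y+h,x:x+w],None,fx=f,fy=f,interpolation=cv2.INTER_CUBIC)
a=g(30,105,65,65,6); b=g(225,150,65,85,6); b=cv2.convertScaleAbs(b,alpha=2.2,beta=20)
out=np.zeros((510,790,3),np.uint8); out[:390,:390]=a; out[:510,400:790]=b
cv2.imwrite('pics/w1c.png',out)
```

```text
(no output)
```

View pics/w1c.png

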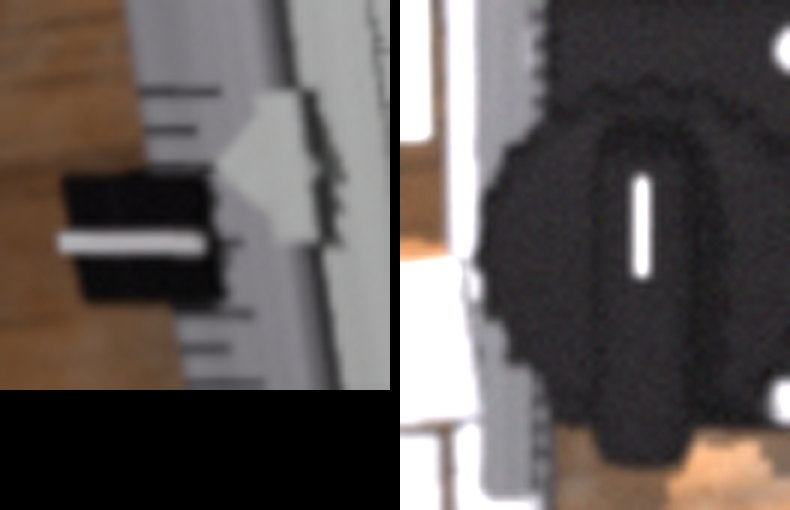

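```bash
cat >> h.py <<'E'
def wc(T): return cam('wrist',dict(ee_rot=T[:,:3],tool_pos=T[:,3]))
E
python3 - <<'E'
from h import *
c=wc(np.load('w1.npy')); print('cam bed',bed(-c[2].T@c[3]).round(4))
B=lambda uv,h:(bed(hit(c,uv,O+h*N,N))*1000).round(1)
for h in (0,.004,.008): print(h,'tip',B((66,132),h),'line',B((64.2,145.3),h),'lineouter',B((40,145.3),h))
for n,y in(('hi',170.8),('mid',199.2),('lo',227.5)): print('bar',n,B((265.5,y),.039))
print('barw',B((257.5,199),.039),B((273.5,199),.039)); print('stud',B((240,75),.006), 'rail corner lowL', B((249,352),0),'earR',B((250,58),0))
E
```

```text
cam bed [ 0.0786 -0.1029  0.3068]
0 tip [44.  70.3 -0. ] line [33.1 73.7 -0. ] lineouter [33.2 94.4 -0. ]
0.004 tip [44.5 68.   4. ] line [33.7 71.4  4. ] lineouter [33.8 91.9  4. ]
0.008 tip [44.9 65.8  8. ] line [34.3 69.1  8. ] lineouter [34.4 89.3  8. ]
bar hi [ 20.1 -95.   39. ]
bar mid [ -1.6 -94.9  39. ]
bar lo [-24.4 -94.7  39. ]
barw [ -1.5 -88.8  39. ] [  -1.5 -100.9   39. ]
stud [ 87.5 -75.    6. ] rail corner lowL [-173.7  -76.    -0. ] earR [100.1 -82.4  -0. ]
```

Run:
```python
from h import *
print(bed(env.read_state()['tool_pos']))
go(O-.001*X-.095*Y+.019*N,0)
```

```text
[-0.00145944 -0.10315174  0.14426715]
shift in tool now /.25 [ 0.003  -0.0334  0.501 ]  in new axes [ 0.0018 -0.0326  0.5011]
turn /360 [0.0003 0.0003 0.0009]
```

```bash
python3 -m pendant '[[0,-0.0334,0,0.0003,0.0003,0.0009],[0,0,0.08,0,0,0],[0,0,0.08,0,0,0],[0,0,0.08,0,0,0],[0,0,0.08,0,0,0],[0,0,0.08,0,0,0],[0,0,0.05,0,0,0],[0,0,0.05,0,0,0],[0,0,0,0,0,0]]' 45 && python3 -c "
from h import *
go(O-.001*X-.095*Y+.019*N,0); print(bed(env.read_state()['tool_pos']).round(4))"
```

```text
t: 3.25
tool_pos: [0.4929, -0.0316, 0.1315]
ee_rot: [[0.855, -0.157, 0.495], [-0.136, -0.988, -0.078], [0.501, -0.0, -0.866]]
ft_force: [-0.7, 0.0, -0.9]
grip_width: 0.0454
finger_force: 0.0
shift in tool now /.25 [-0.0169 -0.0026 -0.0073]  in new axes [-0.0169 -0.0026 -0.0073]
turn /360 [ 0.0001 -0.0001 -0.0003]
[ 0.0032 -0.0957  0.0172]
```

```bash
python3 -m pendant '[[-0.016,-0.0026,-0.007,0,0,0],[0,0,0,0,0,0]]' && python3 -m pendant '[[0,0,0,0,0,0],[0,0,0,0,0,0],[0,0,0,0,0,0],[0,0,0,0,0,0],[0,0,0,0,0,0]]' 0 && python3 -c "
from h import *
s=env.read_state();print(bed(s['tool_pos']).round(4),s['ft_torque'].round(2),s['joints'].round(2))"
```

```text
t: 3.45
tool_pos: [0.4865, -0.0296, 0.1323]
ee_rot: [[0.854, -0.157, 0.496], [-0.136, -0.988, -0.078], [0.502, -0.001, -0.865]]
ft_force: [0.6, 0.4, 0.6]
grip_width: 0.0448
finger_force: 0.0
t: 3.95
tool_pos: [0.487, -0.0292, 0.133]
ee_rot: [[0.852, -0.158, 0.499], [-0.137, -0.988, -0.078], [0.505, -0.002, -0.863]]
ft_force: [-2.3, 4.8, 5.8]
grip_width: 0.0084
finger_force: 58.9
[-0.0014 -0.0942  0.0216] [0.53 0.16 0.3 ] [-0.14  0.09  2.23 -0.03  0.29  1.61]
```

```bash
python3 -m pendant '[[0,0,0,0,0,-0.01],[0,0,0,0,0,-0.02],[0,0,0,0,0,-0.02],[0,0,0,0,0,-0.02],[0,0,0,0,0,-0.02],[0,0,0,0,0,-0.02],[0,0,0,0,0,0]]'
python3 - <<'E'
from h import *
s=env.read_state();print(bed(s['tool_pos']).round(4),s['ft_torque'].round(2),s['joints'].round(2))
im=eyes.get_image('wrist'); cv2.imwrite('pics/w2.png',im[:,:,::-1])
im2=eyes.get_image('top')
cv2.imwrite('pics/v2.png',np.vstack([im[:,:,::-1][:300],cv2.resize(im2[170:270,230:370],(560,400)[0:2])[:300,:,::-1]]))
E
```

```text
t: 4.65
tool_pos: [0.4867, -0.028, 0.1327]
ee_rot: [[0.756, 0.424, 0.498], [0.525, -0.847, -0.076], [0.39, 0.319, -0.864]]
ft_force: [-1.9, 14.1, 5.3]
grip_width: 0.0087
finger_force: 59.8
[-0.002  -0.093   0.0216] [2.11 0.04 1.14] [-0.14  0.09  2.23 -0.02  0.29  0.92]
```

View pics/v2.png

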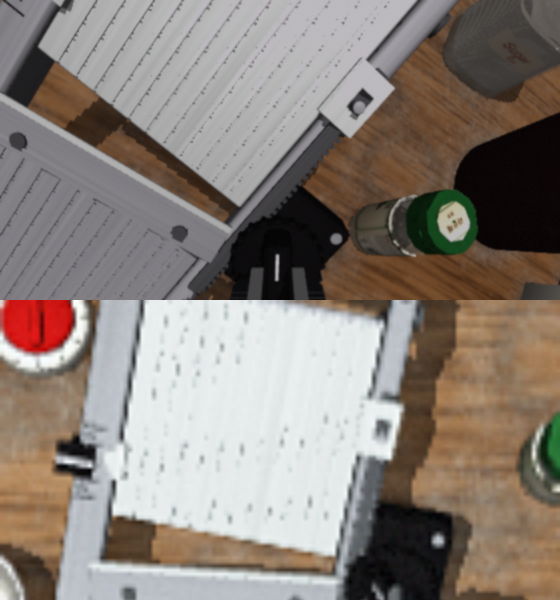

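The knob follows the gripper; the white mark stays between the fingers at (277,265). The stud is at the downhill end of its slot, and the plate is moving down. I'll carry on.

```bash
python3 -m pendant '[[0,0,0,0,0,-0.02],[0,0,0,0,0,-0.02],[0,0,0,0,0,-0.02],[0,0,0,0,0,-0.02],[0,0,0,0,0,-0.02],[0,0,0,0,0,-0.02],[0,0,0,0,0,-0.02],[0,0,0,0,0,-0.01],[0,0,0,0,0,0]]'
python3 - <<'E'
from h import *
s=env.read_state();print(bed(s['tool_pos']).round(4),s['ft_torque'].round(2),s['joints'].round(2))
x=np.array(s['ee_rot'])[:,0]; print('th',np.arctan2(-x@Y,x@X))
im=eyes.get_image('wrist'); np.save('w3.npy',np.hstack([s['ee_rot'],np.array(s['tool_pos'])[:,None]]))
im2=eyes.get_image('top'); cv2.imwrite('pics/t3.png',im2[:,:,::-1])
cv2.imwrite('pics/v3.png',np.vstack([im[:,:,::-1][:300],cv2.resize(im2[180:240,230:342],(560,300),interpolation=cv2.INTER_CUBIC)[:,:,::-1]]))
cv2.imwrite('pics/w3.png',im[:,:,::-1])
E
```

```text
t: 5.65
tool_pos: [0.485, -0.027, 0.1317]
ee_rot: [[0.102, 0.863, 0.495], [0.994, -0.075, -0.075], [-0.028, 0.5, -0.865]]
ft_force: [-4.0, 20.1, 5.4]
grip_width: 0.0085
finger_force: 60.2
[-0.0041 -0.0923  0.0216] [3.1  0.3  1.67] [-0.14  0.09  2.23 -0.02  0.29 -0.02]
th -1.6306246931814772
```

View pics/v3.png

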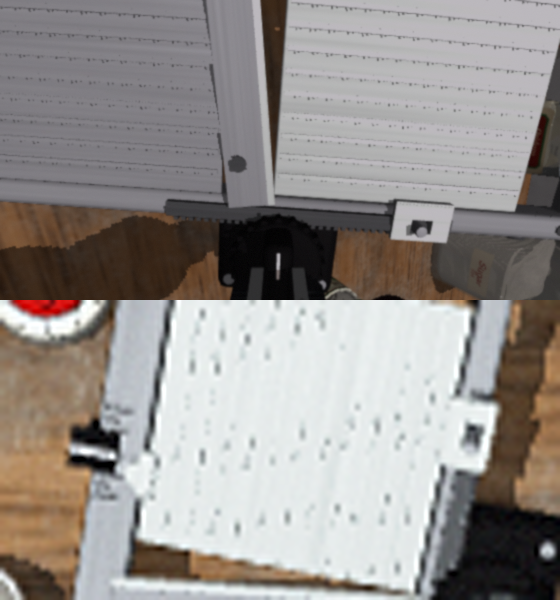

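Run:
```python
from h import *
c=cam('top')
B=lambda uv,h:(bed(hit(c,uv,O+h*N,N))*1000).round(1)
print(B((255,213.6),.003),B((253,210.4),.003))
# wrist: plate lower edge, ear edges
w=wc(np.load('w3.npy')); Bw=lambda uv,h:(bed(hit(w,uv,O+h*N,N))*1000).round(1)
for uv in [(393,215),(453,222),(419,231)]: print(Bw(uv,.004))
w=wc(np.load('w1.npy')); Bw=lambda uv,h:(bed(hit(w,uv,O+h*N,N))*1000).round(1)
for uv in [(228,75),(240,96),(240,54),(180,173)]: print('w1',Bw(uv,.004))
w=wc(np.load('w3.npy')); Bw=lambda uv,h:(bed(hit(w,uv,O+h*N,N))*1000).round(1)
print('edge',Bw((277,195),.003))
```

```text
[27.5 64.7  3. ] [34.  69.8  3. ]
[ 55.4 -69.5   4. ]
[ 87.7 -71.4   4. ]
[ 70.6 -77.5   4. ]
w1 [ 86.2 -66.    4. ]
w1 [ 70.7 -74.9   4. ]
w1 [101.3 -75.6   4. ]
w1 [  9.1 -23.1   4. ]
edge [ -5.  -62.7   3. ]
```

The plate has moved about 14.3 mm, so the pointer is around −3.6 mm. I'll go about 2 mm further down and ease the side force.

```bash
python3 -m pendant '[[0.006,0,0,0,0,-0.015],[0,0,0,0,0,-0.015],[0,0,0,0,0,-0.005],[0,0,0,0,0,0],[0,0,0,0,0,0]]'
python3 - <<'E'
from h import *
s=env.read_state();x=np.array(s['ee_rot'])[:,0]; print('th',np.arctan2(-x@Y,x@X),bed(s['tool_pos']).round(4))
im=eyes.get_image('wrist'); np.save('w4.npy',np.hstack([s['ee_rot'],np.array(s['tool_pos'])[:,None]])); cv2.imwrite('pics/w4.png',im[:,:,::-1])
w=wc(np.load('w4.npy'))
# plate lower edge: brightness step along a bed line at y=-40, compared w3
for nm in ('w3','w4','w1'):
    w=wc(np.load(nm+'.npy')); g=cv2.imread(f'pics/{nm}.png',0).astype(float)
    xs=np.arange(-20,25,.5); out=[]
    for y in (-50,-40,-30,-20):
        P=np.array([O+x/1000*X+y/1000*Y+.003*N for x in xs]); uv=proj(w,P).astype(np.float32)
        v=cv2.remap(g.astype(np.float32),uv[:,0].reshape(1,-1),uv[:,1].reshape(1,-1),1)[0]
        d=np.gradient(cv2.GaussianBlur(v.reshape(1,-1),(5,1),1)[0]); out.append((xs[d.argmax()],round(float(d.max()))))
    print(nm,out)
E
```

```text
t: 6.25
tool_pos: [0.4846, -0.0266, 0.1314]
ee_rot: [[-0.087, 0.865, 0.494], [0.987, 0.143, -0.076], [-0.137, 0.481, -0.866]]
ft_force: [-5.5, 11.0, 6.0]
grip_width: 0.0086
finger_force: 60.5
th -1.849705158047841 [-0.0047 -0.092   0.0216]
w3 [(np.float64(-6.5), 24), (np.float64(-7.0), 32), (np.float64(-6.5), 32), (np.float64(-6.5), 32)]
w4 [(np.float64(-11.5), 12), (np.float64(-13.0), 12), (np.float64(-9.0), 22), (np.float64(-9.5), 31)]
w1 [(np.float64(9.0), 25), (np.float64(9.0), 24), (np.float64(9.5), 25), (np.float64(9.5), 23)]
```

Plate is about 18 mm down, so the pointer is about 7 mm below the line. Now back up by a little less than needed, then look.

```bash
python3 -m pendant '[[0,0,0,0,0,0.01],[0,0,0,0,0,0.02],[0,0,0,0,0,0.02],[0,0,0,0,0,0.02],[0,0,0,0,0,0.02],[0,0,0,0,0,0.02],[0,0,0,0,0,0.02],[0,0,0,0,0,0.005],[0,0,0,0,0,0],[0,0,0,0,0,0]]'
python3 - <<'E'
from h import *
s=env.read_state();x=np.array(s['ee_rot'])[:,0]; print('th',np.arctan2(-x@Y,x@X),bed(s['tool_pos']).round(4))
im=eyes.get_image('wrist'); im2=eyes.get_image('top'); cv2.imwrite('pics/w5.png',im[:,:,::-1]);cv2.imwrite('pics/t5.png',im2[:,:,::-1])
f=lambda a:cv2.resize(a,None,fx=10,fy=10,interpolation=cv2.INTER_CUBIC)
t3=cv2.imread('pics/t3.png')[195:225,238:270]; t0=cv2.imread('pics/top0.png')[195:225,238:270]
cv2.imwrite('pics/v5.png',np.hstack([f(t0)[:,:260],f(t3)[:,:260],f(im2[195:225,238:264,::-1])]))
E
```

```text
t: 7.3
tool_pos: [0.4862, -0.027, 0.1324]
ee_rot: [[0.59, 0.636, 0.497], [0.761, -0.645, -0.077], [0.271, 0.424, -0.864]]
ft_force: [-3.0, 9.2, 6.7]
grip_width: 0.0086
finger_force: 60.2
th -1.0024601720774444 [-0.0027 -0.0922  0.0216]
```

View pics/v5.png

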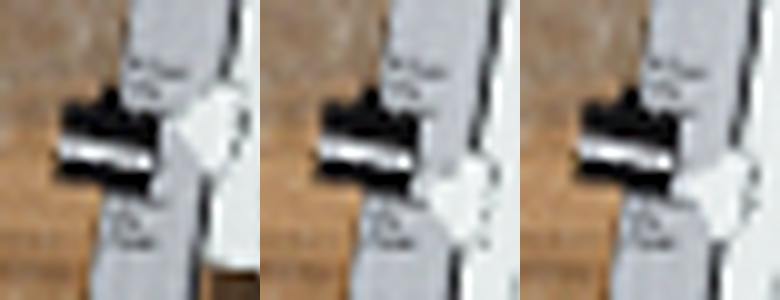

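Top crops: the tip is still downhill of the line, by about 2–3 mm. I'll let go, back off and measure with the wrist camera.

```bash
python3 -m pendant '[[0,0,0,0,0,0],[0,0,0,0,0,0],[0,0,0,0,0,0],[0,0,-0.06,0,0,0],[0,0,-0.08,0,0,0],[0,0,-0.08,0,0,0],[0,0,-0.08,0,0,0],[0,0,-0.08,0,0,0],[0,0,-0.08,0,0,0.02],[0,0,0,0,0,0.02],[0,0,0,0,0,0.02],[0,0,0,0,0,0.02],[0,0,0,0,0,0.02],[0,0,0,0,0,0.02],[0,0,0,0,0,0.02],[0,0,0,0,0,0.02],[0,-0.1,0,0,0,0],[0,0,0,0,0,0]]' 45
python3 - <<'E'
from h import *
s=env.read_state(); print(bed(s['tool_pos']).round(4)); go(O-.001*X-.095*Y+.1*N,0)
im=eyes.get_image('wrist')[:,:,::-1]; cv2.imwrite('pics/w6.png',im); np.save('w6.npy',np.hstack([s['ee_rot'],np.array(s['tool_pos'])[:,None]]))
w=wc(np.load('w6.npy')); print('cam',bed(-w[2].T@w[3]).round(3))
u=proj(w,[O+.034*X+.068*Y+.004*N,O+.075*X-.075*Y+.004*N,O-.001*X-.094*Y+.039*N]); print(u.round(1))
f=lambda u,v,a,b:cv2.resize(im[max(0,v-b//2):max(0,v-b//2)+b,max(0,u-a//2):max(0,u-a//2)+a],(a*5,b*5),interpolation=cv2.INTER_CUBIC)
uu=u.round().astype(int); print([ (max(0,a-26),max(0,b-35)) for a,b in uu])
cv2.imwrite('pics/v6.png',np.hstack([f(a,b,52,70) for a,b in uu]))
E
```

```text
t: 9.2
tool_pos: [0.4342, 0.0069, 0.2318]
ee_rot: [[0.853, -0.156, 0.498], [-0.135, -0.988, -0.077], [0.504, -0.001, -0.864]]
ft_force: [-0.0, 1.0, -0.7]
grip_width: 0.045
finger_force: 0.0
[-0.0021 -0.0667  0.136 ]
shift in tool now /.25 [0.0038 0.1134 0.1439]  in new axes [0.0042 0.1133 0.144 ]
turn /360 [-0.0001 -0.0007 -0.0002]
cam [ 0.08  -0.067  0.299]
[[108.9 151.1]
 [287.7  96.8]
 [314.  205.6]]
[(np.int64(83), np.int64(116)), (np.int64(262), np.int64(62)), (np.int64(288), np.int64(171))]
```

View pics/v6.png

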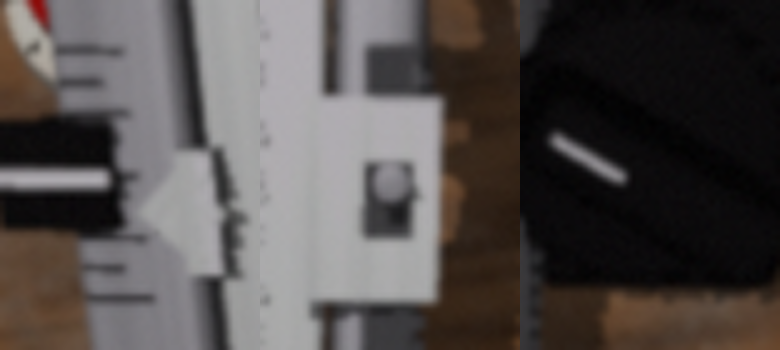

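Run:
```python
from h import *
for nm,t,l in (('w1',(66,132),(64.2,145.3)),('w6',(111,158.6),(104.6,152))):
    c=wc(np.load(nm+'.npy')); B=lambda uv,h:(bed(hit(c,uv,O+h*N,N))*1000).round(1)
    print(nm,B(t,.003),B(l,.003),B(l,.007))
c=wc(np.load('w6.npy'))
a=bed(hit(c,(288+(550-520)/5,171+137/5),O+.039*N,N));b=bed(hit(c,(288+(625-520)/5,171+180/5),O+.039*N,N));print(a,b,np.arctan2((a-b)[1],(a-b)[0]))
```

```text
w1 [44.4 68.6  3. ] [33.5 72.   3. ] [34.1 69.7  7. ]
w6 [27.8 67.6  3. ] [33.2 72.1  3. ] [33.8 70.2  7. ]
[ 0.00450089 -0.07923014  0.039     ] [-0.00207968 -0.09035139  0.039     ] 1.0364934828961765
```

The stud bears on the uphill end and the pointer is 5.4–6.0 mm below the line. Another +0.48 rad of knob is needed. I'll regrasp.

```bash
python3 -m pendant '[[0,0.1,0,0,0,0],[0,0,0,0,0,-0.02],[0,0,0,0,0,-0.02],[0,0,0,0,0,-0.02],[0,0,0,0,0,-0.02],[0,0,0,0,0,-0.02],[0,0,0,0,0,-0.02],[0,0,0,0,0,-0.02],[0,0,0,0,0,-0.02],[0,0,0,0,0,-0.003],[0,0,0.08,0,0,0],[0,0,0.08,0,0,0],[0,0,0.08,0,0,0],[0,0,0.08,0,0,0],[0,0,0,0,0,0],[0,0,0,0,0,0]]' && python3 -c "
from h import *
go(O-.0022*X-.0925*Y+.020*N,-1.03); print(bed(env.read_state()['tool_pos']).round(4))"
```

```text
t: 10.85
tool_pos: [0.4691, -0.0257, 0.162]
ee_rot: [[0.58, 0.647, 0.496], [0.771, -0.632, -0.078], [0.262, 0.428, -0.865]]
ft_force: [0.2, -0.3, -0.8]
grip_width: 0.0449
finger_force: 0.0
shift in tool now /.25 [ 0.0045 -0.0006  0.1433]  in new axes [ 0.0045 -0.0002  0.1433]
turn /360 [ 0.0003 -0.0001 -0.0017]
[-0.0027 -0.0935  0.0558]
```

```bash
python3 -m pendant '[[0.0045,0,0.06,0,0,-0.001],[0,0,0.05,0,0,0],[0,0,0.03,0,0,0],[0,0,0,0,0,0],[0,0,0,0,0,0]]' && python3 -m pendant '[[0,0,0,0,0,0],[0,0,0,0,0,0],[0,0,0,0,0,0],[0,0,0,0,0,0],[0,0,0,0,0,0]]' 0 && python3 -m pendant '[[0,0,0,0,0,0.01],[0,0,0,0,0,0.015],[0,0,0,0,0,0.015],[0,0,0,0,0,0.015],[0,0,0,0,0,0.015],[0,0,0,0,0,0.007],[0,0,0,0,0,0],[0,0,0,0,0,0]]' && python3 -c "
from h import *
s=env.read_state();x=np.array(s['ee_rot'])[:,0]; print('th',np.arctan2(-x@Y,x@X),bed(s['tool_pos']).round(4))"
```

```text
t: 11.35
tool_pos: [0.4875, -0.0273, 0.1329]
ee_rot: [[0.574, 0.65, 0.497], [0.776, -0.626, -0.078], [0.26, 0.431, -0.864]]
ft_force: [-0.6, -0.2, -0.6]
grip_width: 0.0451
finger_force: 0.0
t: 11.85
tool_pos: [0.4865, -0.0265, 0.1325]
ee_rot: [[0.574, 0.651, 0.496], [0.776, -0.626, -0.077], [0.26, 0.43, -0.865]]
ft_force: [-3.5, 4.8, 6.2]
grip_width: 0.0087
finger_force: 58.8
t: 12.65
tool_pos: [0.4873, -0.0273, 0.133]
ee_rot: [[0.81, 0.309, 0.498], [0.397, -0.914, -0.079], [0.431, 0.261, -0.864]]
ft_force: [-4.6, -1.0, 6.1]
grip_width: 0.0087
finger_force: 59.8
th -0.5440754009641634 [-0.0014 -0.0923  0.0216]
```

```bash
python3 -m pendant '[[0,0,0,0,0,0],[0,0,0,0,0,0],[0,0,0,0,0,0],[0,0,-0.06,0,0,0],[0,0,-0.08,0,0,0],[0,0,-0.08,0,0,0],[0,0,-0.08,0,0,0],[0,0,-0.08,0,0,0],[0,0,-0.08,0,0,0.02],[0,0,0,0,0,0.02],[0,0,0,0,0,0.02],[0,0,0,0,0,0.02],[0,0,0,0,0,0.006],[0,-0.1,0,0,0,0],[0,-0.1,0,0,0,0],[0,0,0,0,0,0],[0,0,0,0,0,0]]' 45
python3 - <<'E'
from h import *
s=env.read_state(); print(bed(s['tool_pos']).round(4), s['ft_force'])
im=eyes.get_image('wrist')[:,:,::-1]; cv2.imwrite('pics/w7.png',im); np.save('w7.npy',np.hstack([s['ee_rot'],np.array(s['tool_pos'])[:,None]]))
w=wc(np.load('w7.npy')); print('cam',bed(-w[2].T@w[3]).round(3))
u=proj(w,[O+.034*X+.068*Y+.004*N,O+.08*X-.075*Y+.004*N,O-.001*X-.094*Y+.039*N])
f=lambda u,v,a,b:cv2.resize(im[max(0,v-b//2):max(0,v-b//2)+b,max(0,u-a//2):max(0,u-a//2)+a],(a*5,b*5),interpolation=cv2.INTER_CUBIC)
uu=u.round().astype(int); print([ (max(0,a-26),max(0,b-35)) for a,b in uu])
cv2.imwrite('pics/v7.png',np.hstack([f(a,b,52,70) for a,b in uu]))
E
```

```text
t: 14.35
tool_pos: [0.4378, 0.0319, 0.2314]
ee_rot: [[0.855, -0.15, 0.497], [-0.128, -0.989, -0.077], [0.502, 0.002, -0.865]]
ft_force: [0.1, -0.5, -0.1]
grip_width: 0.0448
finger_force: 0.0
[-0.0025 -0.0414  0.1358] [ 0.08494873 -0.54713682 -0.06091366]
cam [ 0.079 -0.041  0.299]
[(np.int64(114), np.int64(114)), (np.int64(296), np.int64(54)), (np.int64(322), np.int64(170))]
```

View pics/v7.png

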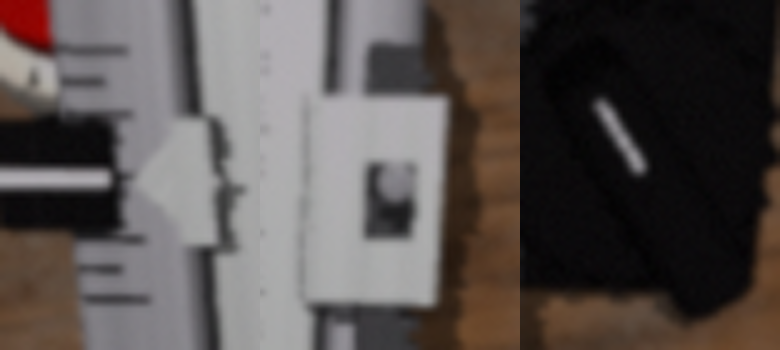

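The pointer stands about 0–1 mm from the line, inside the 2.5 mm limit. The stud bears on the uphill end of its slot, and the robot is clear. I'm handing it in.

```bash
python3 -c "
from plant import env
print(env.job_done())"
```

```text
the job is handed in; nothing more can be done
None
```

I ran the plate down past the tag and brought it back up. By my camera measurement the pointer now stands about 1 mm or less from the tag's line, with the stud on the uphill end of its slot and the knob released. I handed the job in at about 14 s and got no verdict back.

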